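Nudge a board carrier onto its locating pins

TASK

The metal carrier plate with the green circuit board lies on the raised black shelf of the blue fixture. Push it sideways along the shelf with the fingers, off the shelf's edge and over the two brass pins, until both of its holes drop over the pins and it lies flat on the blue bed, then take the hand away. Do not lift or carry the plate, and leave everything else on the bench where it is.

Things in the scene. Friction and masses are not known exactly. Their poses are not given: they have to be found in the camera images.
- fixture: Fixture fixed to the bench (place and turn vary): blue bed 160 mm (x) by 304 mm (y, -185 to +119 mm), its top 12 mm above the table. Origin: at table level, below the middle of the seated carrier plate. The plate is pushed along the fixture's +y, from shelf to pins, roughly to the robot's left. No side guides. z up.
- shelf_edge (a point): Middle of the black shelf's top edge that faces the pins, 53 mm behind (-y) the fixture's origin. The shelf's flat top is 24 mm above the table (12 mm above the bed); it spans the bed's 160 mm width and runs 132 mm from here to -y. Axes as the fixture's.
- pin_near (a point): Foot of the brass pin nearer to the robot, on its axis at the bed's top; in the fixture's frame x = -53, y = -14, z = 12 mm. The pin is 8 mm in diameter with a round tip, 10.5 mm tall above the bed (1.5 mm lower than the shelf). Axes as the fixture's.
- pin_far (a point): The same for the equal pin farther from the robot, at x = +53, y = -14 mm in the fixture's frame.
- carrier: Loose aluminium plate, 130 mm (x) by 100 mm (y), 8 mm thick, 0.2 to 0.4 kg; a green circuit board fixed on its middle reaches 13 mm above the underside. Origin: centre of the underside. Axes parallel to the fixture's when seated; starts flat on the shelf, 85 to 115 mm short of its seat, up to 20 mm off sideways, up to 0.2 rad askew.
- hole_near (a point): Centre, at the plate's underside, of the 11 mm through hole nearer to the robot (plate frame x = -53, y = -14 mm); belongs over pin_near. Off the shelf the plate rides on the pin tips, tips forward onto the bed (up to 0.2 rad) and drops when the holes meet the pins; then its top is 4 mm below the shelf's top, its rear edge 3 mm from the shelf.
- hole_far (a point): The same for the equal hole farther from the robot (plate frame x = +53, y = -14 mm), which belongs over pin_far.
- capacitor: loose blue capacitor can, upright on the end of the fixture's bed beyond the pins, 25 mm diameter, 38 mm tall; leave it alone. Origin: centre of its underside (as it stands at the start).
- solder_spool: loose grey metal spool, upright, 52 mm diameter, 40 mm tall; leave it alone. Origin: centre of its underside (as it stands at the start).
- flux_jar: loose amber jar with black cap, 44 mm diameter, 45 mm tall; leave it alone. Origin: centre of its underside (as it stands at the start).
- screwdriver: loose screwdriver lying on the bench, 170 mm long; leave it alone.
- heatsink: loose finned aluminium heat sink, 50 x 40 x 25 mm; leave it alone. Origin: centre of its underside (as it stands at the start).
- transformer: loose small yellow and dark transformer, 42 x 44 x 32 mm; leave it alone. Origin: centre of its underside (as it stands at the start).
There are look-alikes about, which are no part of the job. Of the things that look like the carrier, the largest one is meant.

How it is judged:
At the end, for the whole second after the job is handed in: Both holes are over their pins (within 3 mm sideways, plate underside within 2.5 mm of the bed at each pin), the plate lies flat (within 0.04 rad) and at rest, and every loose bystander is within 20 mm of where it started (horizontal distance between hole_near and pin_near below 0.003 m and z of hole_near in the frame of pin_near below 0.0025 m and horizontal distance between hole_far and pin_far below 0.003 m and z of hole_far in the frame of pin_far below 0.0025 m and angle between carrier's own z axis and vertical below 0.04 rad and linear speed of carrier below 0.01 m/s and angular speed of carrier below 0.1 rad/s and distance of each of capacitor, solder_spool, flux_jar, screwdriver, heatsink, transformer from where it was at the start of the episode below 0.02 m); the robot touches nothing.
It fails at once if the carrier plate is lifted (centre of its underside more than 40 mm above the table) or tipped up by more than 0.4 rad (height (world z) of carrier above 0.04 m or angle between carrier's own z axis and vertical above 0.4 rad).
It fails at once if a bystander is pushed more than 20 mm from its place (distance of any of capacitor, solder_spool, flux_jar, screwdriver, heatsink, transformer from where it was at the start of the episode above 0.02 m).
It also fails if it takes over 51 s, if anything falls off the work surface, if the arm or the gripper's body presses on something with over 40 N, if the wrist force passes 120 N, or if a joint passes its speed limit or range.

ROBOT

A 6-joint arm with a two-finger parallel gripper is mounted at the origin on the work surface. World frame = base frame: x ahead of the robot, y to its left, z up, the work surface at z = 0. Lengths are in m, angles in rad, forces in N, time in s.
With the tool pointing down it reaches from about 0.3 to 0.875 m from the base axis. Payload 6.4 kg.
Tool frame: the origin (TCP) lies at the centre of the arm's flange, where the gripper is bolted on; the fingertips stand 173 mm ahead of it and the grasp point (between the pads) lies 155 mm ahead of it; z points along the fingers, x is the direction in which the jaws open and shut, and the axes are right-handed (so a half turn about z gives the same grasp; the last joint's range is limited). The gripper opens to 85 mm and grips with 20 to 120 N. Pads are 22 mm wide; open, the fingers measure 114 mm over their backs; the gripper's body (76 mm by 85 mm) begins 54 mm behind the grasp point. The pads swing forward as they close: fully open they stand 13 mm farther back than shut.
Start: joints at [-1.535, 0.181, 1.607, -0, 1.354, -0.206], TCP at [0.138, -0.558, 0.405] pointing down, gripper open.
Joint ranges: [-2.99, 2.99], [-0.89, 2.07], [0.3, 2.58], [-1.14, 4.28], [0, 2.63], [-3.12, 3.12]. Speed limits (rad/s): [2.57, 2.57, 3.01, 3.14, 3.14, 3.14].

INTERFACE

Orientations are given as a unit quaternion [w, x, y, z].
In Python, from bench import ctrl gives the robot as it stands. The module is installed in compiled form; this text tells all that it offers.
- The arm moves only by the tool move_arm, never from a script. Its argument "moves" is a list of rows, each an object of numbers: "gripper": the opening in per cent of the stroke, from 0 (shut) to 100 (fully open); "x", "y", "z": the shift along the tool's x, y, z in cm; "roll": the turn about the tool's z in degrees. In form: [{"gripper": .., "x": .., "y": .., "z": .., "roll": ..}, ...]. A call has 1 to 5 rows; each row shifts and turns the commanded pose from where the row before left it, along the tool's axes as they then stand; what a row does not reach is not made up. A row lasts 1/8 s, in which the tool goes at most 62.5 mm and 10.7 degrees, less where a joint would pass 70% of its speed; a pose out of reach is approached as far as the arm can. A call is refused whole if a number of a shift passes 6.25 or a number of a turn 10.7, either way. A call with a gripper value outside its range is refused whole. The fingers move at their own pace and stop on an object; the grip force is fixed at half the most. Time passes only in rows, so rows that do not move let the fingers close. It gives the time, the measured TCP pose, the force and the opening at its end, in the units of the state.
- ctrl.get_obs(): the state, without advancing time (a new reading comes with each control period).
- ctrl.camera(name): name is "scene" or "top" or "wrist"; returns a dict with "img" (420x560x3 uint8, red, green, blue), "fx", "fy", "cx", "cy" (pixels), "world_from_camera" (4x4, takes a point from camera to world coordinates); the wrist camera has in their place "tool_from_camera" (4x4, takes a point from camera to tool coordinates, whose origin is the TCP and whose axes are the tool frame's). Camera axes: x right, y up, looking along -z (the intrinsics and any distortion apply to the point x, -y, -z); pixel columns grow to the right and rows downward; lengths in m; the calibration is good to about 2 mm. A picture is of the moment at which its call begins: read the wrist's pose just before it. There is no depth.
- ctrl.hand_in(): hands the job in, once; it reports no verdict.
The state is a dict: "time_s": time; "q": joint angles; "dq": joint speeds; "joint_efforts": joint torques, N m; "eef_pos": TCP position; "eef_rot": TCP orientation; "wrist_force": force on the tool from outside, world axes, zero at the start; "torque": the same for the moment, N m; "opening": opening from 0.0 (shut) to 1.0 (fully open).
Only numpy, scipy, OpenCV 4.12 (cv2) and the standard library are available. Lean on these libraries where they do the work, as an engineer would, in place of code of your own. Each camera call takes 0.05 s, during which the arm holds its last target. There are 200 camera calls.

## Working session

There is one attempt and no reset: what is moved stays moved. The work goes in short steps, Python scripts to look and compute and a tool call to move; the robot and the scene stay as the last step left them, time stands still between calls to the robot, and variables do not carry over. Pictures are saved under pics/ and viewed, about 8 in all and at most 12, crops included, and the job is handed in when it is done.

Besides the shell and the picture viewer there is one more tool, called after "Call:" as name([rows], argument=value, ...), one row to a line, values as JSON. move_arm: Moves the arm, as the interface text tells. Its arguments: {"type":"object","properties":{"moves":{"type":"array","items":{"type":"object","properties":{"gripper":{"type":"number"},"x":{"type":"number"},"y":{"type":"number"},"z":{"type":"number"},"roll":{"type":"number"}}}}},"required":["moves"]}

```bash
mkdir -p pics; ls; cat > h.py <<'E'
import numpy as np,cv2
from bench import ctrl
def snap(n,f):
    c=ctrl.camera(n); cv2.imwrite(f,cv2.cvtColor(c['img'],cv2.COLOR_RGB2BGR)); np.save(f+'.npy',{k:v for k,v in c.items()},allow_pickle=True); return c
def load(f): return np.load(f+'.npy',allow_pickle=True).item()
def w(c,u,v,z,T=None):
    T=c['world_from_camera'] if T is None else T
    T=np.array(T); d=np.array([(u-c['cx'])/c['fx'],-(v-c['cy'])/c['fy'],-1]); d=T[:3,:3]@d; o=T[:3,3]
    return o+d*(z-o[2])/d[2]
def pix(c,p):
    T=np.linalg.inv(np.array(c['world_from_camera'])); q=T[:3,:3]@np.array(p)+T[:3,3]
    return c['cx']-c['fx']*q[0]/q[2], c['cy']+c['fy']*q[1]/q[2]
E
python3 - <<'E'
from h import *
for n in('top','scene'):
    c=snap(n,f'pics/{n}0.png'); print({k:v for k,v in c.items() if k!='img'})
o=ctrl.get_obs(); print(o)
E
```

```text
pics
{'fx': 459.21243943601223, 'fy': 459.21243943601223, 'cx': 277.9447407899727, 'cy': 215.22973252381777, 'world_from_camera': array([[-0.02089861,  0.99360838, -0.11093073,  0.35666331],
       [-0.99973654, -0.01971524,  0.01175393, -0.00733449],
       [ 0.00949178,  0.11114714,  0.99375863,  1.31994895],
       [ 0.        ,  0.        ,  0.        ,  1.        ]])}
{'fx': 434.51259210208883, 'fy': 434.51259210208883, 'cx': 279.52150754422877, 'cy': 211.71949326390953, 'world_from_camera': array([[-0.35776872, -0.58283531,  0.72959204,  1.24784   ],
       [ 0.93380557, -0.22576826,  0.27755334,  0.29375252],
       [ 0.00295084,  0.78059701,  0.62502768,  0.69813568],
       [ 0.        ,  0.        ,  0.        ,  1.        ]])}
{'time_s': 0.1, 'q': array([-1.53531284e+00,  1.81483313e-01,  1.60790128e+00,  1.79057392e-06,
        1.35381051e+00, -2.06283207e-01]), 'dq': array([ 0.00125386, -0.00110416, -0.0027387 , -0.00141416,  0.00102841,
        0.00037646]), 'joint_efforts': array([ 2.75437844e-05, -4.45880198e+01, -3.52241743e+01, -2.43096119e-04,
        4.07664731e-03, -9.51842679e-06]), 'eef_pos': array([ 0.13768398, -0.55804022,  0.40386796]), 'eef_rot': array([-6.13375915e-04,  7.87215707e-01, -6.16677216e-01, -5.15494728e-04]), 'wrist_force': array([ 0.57444332,  0.32639486, -0.85221317]), 'torque': array([ 0.00618307,  0.02353084, -0.02595661]), 'opening': 0.9977806513058015}
```

View pics/top0.png

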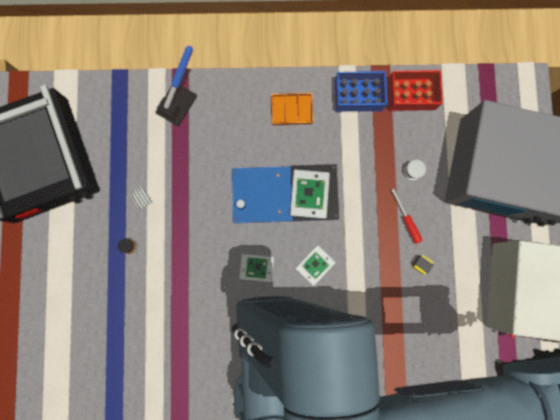

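View pics/scene0.png

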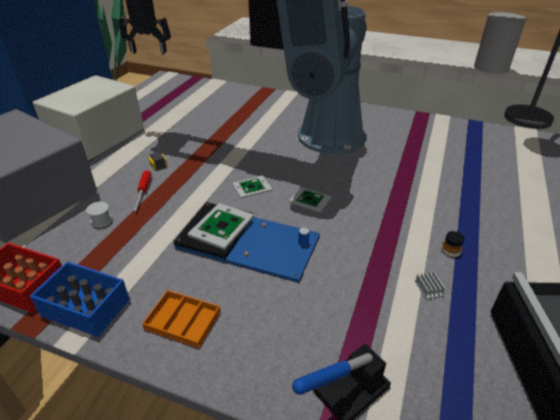

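The top view shows three look-alikes: a plate on the fixture at (311,195), one at (315,265) and one at (257,267). The one on the fixture shelf is the largest and matches the description. I'll check it in an enlarged crop.

```bash
python3 - <<'E'
import cv2,numpy as np
a=cv2.imread('pics/top0.png')[158:232,222:347]; b=cv2.imread('pics/scene0.png')[195:285,170:330]
a=cv2.resize(a,None,fx=5,fy=5,interpolation=cv2.INTER_CUBIC)[:, :]
cv2.imwrite('pics/c0.png',a)
E
```

```text
(no output)
```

View pics/c0.png

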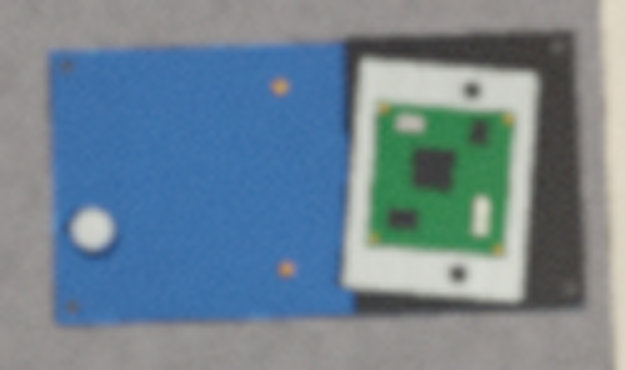

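The crop confirms it: holes at crop (472,90) and (458,273), pins at (280,87) and (287,269), plate on the black shelf. Next I'll fit the poses.

```bash
cat >> h.py <<'E'
def fit(m,P): # 2D rigid fit m(local)->P(world xy)
    m=np.array(m,float);P=np.array(P)[:,:2];mc=m.mean(0);pc=P.mean(0);A=m-mc;B=P-pc
    th=np.arctan2((A[:,0]*B[:,1]-A[:,1]*B[:,0]).sum(),(A*B).sum());R=np.array([[np.cos(th),-np.sin(th)],[np.sin(th),np.cos(th)]])
    t=pc-R@mc; return th,t,np.linalg.norm(P-(m@R.T+t),axis=1)
E
python3 - <<'E'
from h import *
c=load('pics/top0.png')
f=lambda x,y,z:w(c,222+(x+.5)/5-.5,158+(y+.5)/5-.5,z)
F=[((-.053,-.014),(287,269,.022)),((.053,-.014),(280,87,.022)),((-.08,.119),(57,324,.012)),((.08,.119),(50,51,.012)),((-.08,-.185),(583,304,.024)),((.08,-.185),(572,33,.024))]
th,t,r=fit([a for a,_ in F],[f(*b) for _,b in F]);print('fix',th,t,r)
C=[((-.053,-.014),(458,273,.032)),((.053,-.014),(472,90,.032)),((-.065,.05),(343,288,.032)),((.065,.05),(361,57,.032)),((-.065,-.05),(523,301,.032)),((.065,-.05),(539,71,.032))]
th2,t2,r2=fit([a for a,_ in C],[f(*b) for _,b in C]);print('car',th2,t2,r2)
R=np.array([[np.cos(th),-np.sin(th)],[np.sin(th),np.cos(th)]])
print('car in fix',R.T@(t2-t),th2-th)
print('cap',f(92,230,.038), 'fixture y dir',R[:,1])
o=ctrl.get_obs();x,y,z=o['eef_pos'];q=o['eef_rot']
from scipy.spatial.transform import Rotation as Ro
print(Ro.from_quat(q[[1,2,3,0]]).as_matrix())
E
```

```text
fix 0.011094787068846214 [ 0.56522196 -0.01032611] [0.00100919 0.00067834 0.00183334 0.00107403 0.00301116 0.00212871]
car -0.1004525075690473 [ 0.56112419 -0.11441415] [0.00065322 0.00050342 0.00190866 0.00162792 0.001415   0.00205604]
car in fix [-0.00525233 -0.10403616] -0.11154729463789352
cap [0.53481659 0.08360936 0.038     ] fixture y dir [-0.01109456  0.99993845]
[[ 2.39417891e-01 -9.70916614e-01 -5.51011889e-05]
 [-9.70915349e-01 -2.39417670e-01  1.60150602e-03]
 [-1.56812100e-03 -3.29930603e-04 -9.99998716e-01]]
```

```bash
cat >> h.py <<'E'
from scipy.spatial.transform import Rotation as Ro
def pose():
    o=ctrl.get_obs();q=o['eef_rot'];return o,Ro.from_quat(q[[1,2,3,0]]).as_matrix()
def plan(x,y,z,ang,n,nr=None):
    "rows to TCP x,y,z, tool-x heading ang (rad); tool z down"
    o,R=pose();p=o['eef_pos'];a=np.arctan2(R[1,0],R[0,0]);d=(np.array([x,y,z])-p)*100/n
    nr=nr or n; da=(ang-a+np.pi)%(2*np.pi)-np.pi; print('cur',o['time_s'],p.round(4),'ang',round(a,4),'F',o['wrist_force'].round(1),'need deg roll',round(-np.degrees(da),2))
    for i in range(n):
        ai=a+da*min(i,nr)/nr; tx=np.array([np.cos(ai),np.sin(ai)]);ty=np.array([np.sin(ai),-np.cos(ai)])
        print(dict(x=round(tx@d[:2],2),y=round(ty@d[:2],2),z=round(-d[2],2),roll=round(-np.degrees(da)/nr,2) if i<nr else 0))
E
python3 - <<'E'
from h import *
c=ctrl.camera('wrist');print(np.array(c['tool_from_camera']).round(3),c['fx'])
plan(.5535,-.195,.28,-.1,10)
E
```

```text
[[ 1.    -0.001  0.    -0.   ]
 [-0.001 -0.952 -0.307 -0.079]
 [ 0.001  0.307 -0.952  0.03 ]
 [ 0.     0.     0.     1.   ]] 331.80619165739597
cur 0.15 [ 0.1377 -0.5581  0.404 ] ang -1.329 F [0.3 0.6 1.1] need deg roll -70.42
{'x': np.float64(-2.53), 'y': np.float64(-4.91), 'z': np.float64(1.24), 'roll': np.float64(-7.04)}
{'x': np.float64(-1.91), 'y': np.float64(-5.18), 'z': np.float64(1.24), 'roll': np.float64(-7.04)}
{'x': np.float64(-1.26), 'y': np.float64(-5.37), 'z': np.float64(1.24), 'roll': np.float64(-7.04)}
{'x': np.float64(-0.59), 'y': np.float64(-5.49), 'z': np.float64(1.24), 'roll': np.float64(-7.04)}
{'x': np.float64(0.09), 'y': np.float64(-5.52), 'z': np.float64(1.24), 'roll': np.float64(-7.04)}
{'x': np.float64(0.76), 'y': np.float64(-5.47), 'z': np.float64(1.24), 'roll': np.float64(-7.04)}
{'x': np.float64(1.43), 'y': np.float64(-5.33), 'z': np.float64(1.24), 'roll': np.float64(-7.04)}
{'x': np.float64(2.07), 'y': np.float64(-5.12), 'z': np.float64(1.24), 'roll': np.float64(-7.04)}
{'x': np.float64(2.68), 'y': np.float64(-4.83), 'z': np.float64(1.24), 'roll': np.float64(-7.04)}
{'x': np.float64(3.25), 'y': np.float64(-4.46), 'z': np.float64(1.24), 'roll': np.float64(-7.04)}
```

Call:
move_arm([
  {"gripper": 100,"x": -2.5,"y": -4.9,"z": 1.2,"roll": -7},
  {"gripper": 100,"x": -1.9,"y": -5.2,"z": 1.2,"roll": -7},
  {"gripper": 100,"x": -1.3,"y": -5.4,"z": 1.2,"roll": -7},
  {"gripper": 100,"x": -0.6,"y": -5.5,"z": 1.2,"roll": -7},
  {"gripper": 100,"x": 0.1,"y": -5.5,"z": 1.2,"roll": -7},
])

```text
time_s: 0.78
eef_pos: [0.3472, -0.3756, 0.3442]
eef_rot: [0.0, 0.937, -0.35, 0.0]
wrist_force: [0.5, -1.2, -0.5]
opening: 1.001
```

Call:
move_arm([
  {"gripper": 100,"x": 0.8,"y": -5.5,"z": 1.2,"roll": -7},
  {"gripper": 100,"x": 1.4,"y": -5.3,"z": 1.2,"roll": -7},
  {"gripper": 100,"x": 2.1,"y": -5.1,"z": 1.2,"roll": -7},
  {"gripper": 100,"x": 2.7,"y": -4.8,"z": 1.2,"roll": -7},
  {"gripper": 100,"x": 3.2,"y": -4.5,"z": 1.2,"roll": -7},
])

```text
time_s: 1.4
eef_pos: [0.5561, -0.1953, 0.2841]
eef_rot: [0.0, 0.999, -0.052, -0.0]
wrist_force: [0.4, -1.3, -0.5]
opening: 0.997
```

Call:
move_arm([
  {"gripper": 100},
  {"gripper": 100},
])

```text
validation failed for argument at $.mo...
```

```bash
python3 - <<'E'
from h import *
plan(.5535,-.195,.23,-.1,2)
c=snap('wrist','pics/w1.png'); o,R=pose()
T=np.eye(4);T[:3,:3]=R;T[:3,3]=o['eef_pos'];c=load('pics/w1.png');c['world_from_camera']=T@np.array(c['tool_from_camera']);np.save('pics/w1.png.npy',c,allow_pickle=True)
E
```

```text
cur 1.4 [ 0.5561 -0.1953  0.2841] ang -0.1032 F [ 0.4 -1.3 -0.5] need deg roll -0.18
{'x': np.float64(-0.13), 'y': np.float64(-0.0), 'z': np.float64(2.71), 'roll': np.float64(-0.09)}
{'x': np.float64(-0.13), 'y': np.float64(-0.0), 'z': np.float64(2.71), 'roll': np.float64(-0.09)}
```

View pics/w1.png

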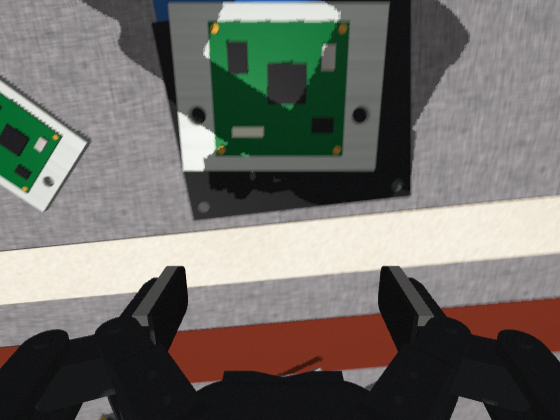

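The hand is square to the plate: its rear edge runs (184,171)–(375,171), centred between the fingers, whose tips are near v≈267. That puts the open tips about 160 mm ahead of the TCP. Next I'll cross-check the pose from this view.

```bash
python3 - <<'E'
from h import *
c=load('pics/w1.png')
C=[((-.053,-.014),(198,115)),((.053,-.014),(360,115)),((-.065,-.05),(184,171)),((.065,-.05),(375,171))]
print(fit([a for a,_ in C],[w(c,*b,.032) for _,b in C]))
F=[((-.08,-.185),(194,220)),((.08,-.185),(411,194))]
P=[w(c,*b,.024) for _,b in F];print(fit([a for a,_ in F],P))
plan(.5535,-.193,.187,-.1,2)
E
```

```text
(np.float64(-0.09405231311837763), array([ 0.56457263, -0.10799901]), array([0.00090019, 0.00107144, 0.000592  , 0.00046562]))
(np.float64(0.03113118006863886), array([ 0.56698255, -0.00283529]), array([0.00090535, 0.00090535]))
cur 1.45 [ 0.5589 -0.1908  0.2826] ang -0.0954 F [-1.7  3.1  0.6] need deg roll 0.27
{'x': np.float64(-0.26), 'y': np.float64(0.13), 'z': np.float64(4.78), 'roll': np.float64(0.13)}
{'x': np.float64(-0.26), 'y': np.float64(0.14), 'z': np.float64(4.78), 'roll': np.float64(0.13)}
```

Call:
move_arm([
  {"gripper": 100,"x": -0.3,"y": 0.1,"z": 4.8,"roll": 0},
  {"gripper": 100,"x": -0.2,"y": 0.1,"z": 4.0,"roll": 0},
  {"gripper": 100,"x": 0,"y": 0,"z": 0,"roll": 0},
  {"gripper": 100,"x": 0,"y": 0,"z": 0,"roll": 0},
])

```text
time_s: 1.95
eef_pos: [0.5503, -0.1986, 0.198]
eef_rot: [0.0, 0.999, -0.054, 0.001]
wrist_force: [0.5, 0.5, 0.0]
opening: 1.007
```

```bash
cat >> h.py <<'E'
def wsnap(f):
    o,R=pose();c=snap('wrist',f);T=np.eye(4);T[:3,:3]=R;T[:3,3]=o['eef_pos'];c=load(f);c['world_from_camera']=T@np.array(c['tool_from_camera']);np.save(f+'.npy',c,allow_pickle=True);return c
E
python3 - <<'E'
from h import *
wsnap('pics/w2.png')
plan(.5535,-.193,.187,-.1,1)
E
```

```text
cur 2.0 [ 0.5506 -0.1988  0.1987] ang -0.1075 F [0.7 0.  0.7] need deg roll -0.43
{'x': np.float64(0.22), 'y': np.float64(-0.61), 'z': np.float64(1.17), 'roll': np.float64(-0.43)}
```

View pics/w2.png

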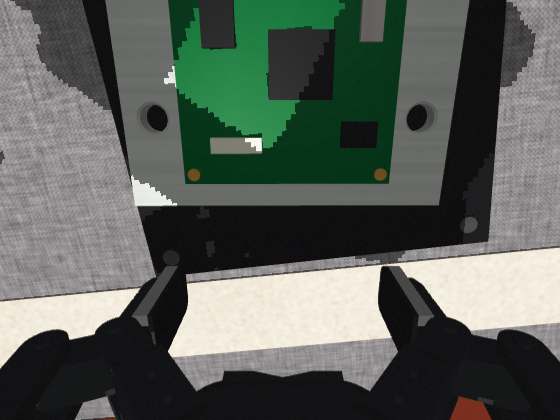

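```bash
python3 - <<'E'
from h import *
c=load('pics/w2.png')
C=[((-.053,-.014),(156,117)),((.053,-.014),(416,117)),((-.065,-.05),(133,205)),((.065,-.05),(440,206))]
print(fit([a for a,_ in C],[w(c,*b,.032) for _,b in C]))
P=[w(c,*b,.024) for b in((153,279),(489,240))];print(P, fit([(-.08,-.185),(.08,-.185)],P))
E
```

```text
(np.float64(-0.10785645907229202), array([ 0.56111401, -0.11416498]), array([0.0013556 , 0.00178113, 0.00086766, 0.00136832]))
[array([ 0.48666825, -0.19763978,  0.024     ]), array([ 0.64882858, -0.19410731,  0.024     ])] (np.float64(0.021780332205113728), array([ 0.56371937, -0.01091743]), array([0.0010994, 0.0010994]))
```

Call:
move_arm([
  {"gripper": 100,"x": 0.3,"y": -0.6,"z": 0.6,"roll": 0},
  {"gripper": 100,"x": 0,"y": 0,"z": 0.5,"roll": 0},
  {"gripper": 100,"x": 0,"y": 0,"z": 0,"roll": 0},
])

```text
time_s: 2.38
eef_pos: [0.5532, -0.1923, 0.1855]
eef_rot: [-0.0, 0.999, -0.053, -0.0]
wrist_force: [-0.1, 1.1, -0.0]
opening: 0.999
```

Call:
move_arm([
  {"gripper": 100,"x": 0,"y": -0.6,"z": 0,"roll": 0},
  {"gripper": 100,"x": 0,"y": -0.5,"z": 0,"roll": 0},
  {"gripper": 100,"x": 0,"y": -0.4,"z": 0,"roll": 0},
  {"gripper": 100,"x": 0,"y": -0.3,"z": 0,"roll": 0},
  {"gripper": 100,"x": 0,"y": 0,"z": 0,"roll": 0},
])

```text
time_s: 3.0
eef_pos: [0.5553, -0.1744, 0.1857]
eef_rot: [0.0, 0.999, -0.053, 0.0]
wrist_force: [0.3, 0.5, 0.3]
opening: 0.997
```

Call:
move_arm([
  {"gripper": 100,"x": 0.04,"y": -0.55,"z": 0,"roll": -0.67},
  {"gripper": 100,"x": 0.05,"y": -0.55,"z": 0,"roll": -0.67},
  {"gripper": 100,"x": 0.06,"y": -0.55,"z": 0,"roll": -0.67},
  {"gripper": 100,"x": 0.06,"y": -0.55,"z": 0,"roll": -0.67},
  {"gripper": 100,"x": 0.07,"y": -0.55,"z": 0,"roll": -0.67},
])

```text
time_s: 3.62
eef_pos: [0.5605, -0.1471, 0.1858]
eef_rot: [0.0, 1.0, -0.024, 0.0]
wrist_force: [0.4, -2.1, 0.2]
opening: 1.002
```

Call:
move_arm([
  {"gripper": 100,"x": 0.08,"y": -0.55,"z": 0,"roll": -0.67},
  {"gripper": 100,"x": 0.08,"y": -0.55,"z": 0,"roll": -0.67},
  {"gripper": 100,"x": 0.09,"y": -0.55,"z": 0,"roll": -0.67},
  {"gripper": 100,"x": 0.09,"y": -0.5,"z": 0,"roll": -0.67},
  {"gripper": 100,"x": 0,"y": 0,"z": 0,"roll": 0},
])

```text
time_s: 4.25
eef_pos: [0.5644, -0.1254, 0.1856]
eef_rot: [-0.0, 1.0, -0.001, -0.0]
wrist_force: [-0.7, 0.2, -0.4]
opening: 0.999
```

```bash
python3 - <<'E'
from h import *
wsnap('pics/w3.png'); c=snap('top','pics/top3.png')
plan(.5647,-.121,.187,.011,1)
a=cv2.resize(cv2.imread('pics/top3.png')[158:232,222:347],None,fx=5,fy=5,interpolation=cv2.INTER_CUBIC)
b=cv2.imread('pics/w3.png'); m=np.zeros((600,625,3),np.uint8); m[:370]=a; m[370:]=cv2.resize(b[:360],(625,402))[:230]
m=np.zeros((790,625,3),np.uint8); cv2.imwrite('pics/v3.png',np.vstack([a[:250],cv2.resize(b[:310],(625,346))]))
E
```

```text
cur 4.35 [ 0.5643 -0.1257  0.1855] ang -0.002 F [-0.7  1.  -0.4] need deg roll -0.74
{'x': np.float64(0.04), 'y': np.float64(-0.47), 'z': np.float64(-0.15), 'roll': np.float64(-0.74)}
```

View pics/v3.png

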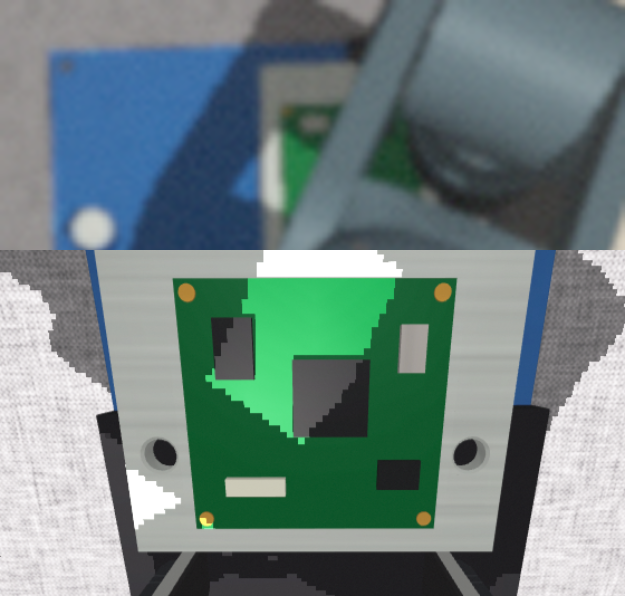

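```bash
python3 - <<'E'
from h import *
c=load('pics/w3.png'); k=560/625
f=lambda x,y,z:w(c,(x+.5)*k-.5,(y-250+.5)*k-.5,z)
C=[((-.053,-.014),(160,453)),((.053,-.014),(471,453)),((-.065,-.05),(137,552)),((.065,-.05),(493,551.5))]
th2,t2,r2=fit([a for a,_ in C],[f(*b,.032) for _,b in C]);print(th2,t2,r2)
P=[f(*b,.024) for b in((97,414),(549,407))];print(P)
th,t,r=fit([(-.08,-.053),(.08,-.053)],P);print('shelf',th,t,r)
b=cv2.imread('pics/w3.png'); cv2.imwrite('pics/w3c.png',np.hstack([cv2.resize(b[120:300,70:190],None,fx=3,fy=3),cv2.resize(b[120:300,390:510],None,fx=3,fy=3)]))
E
```

```text
0.00022140216679143517 [ 0.56427706 -0.06394083] [0.00100988 0.00101959 0.00198352 0.00167258]
[array([ 0.48721259, -0.06475515,  0.024     ]), array([ 0.64635595, -0.06239068,  0.024     ])]
shelf 0.014856347561116801 [ 0.56599691 -0.01057876] [0.00041954 0.00041954]
```

View pics/w3c.png

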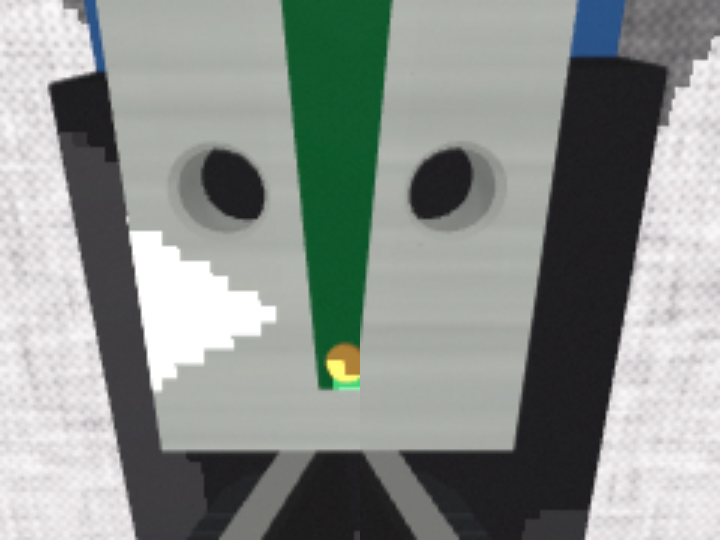

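Call:
move_arm([
  {"gripper": 100,"x": 0.03,"y": -0.5,"z": 0,"roll": -0.2},
  {"gripper": 100,"x": 0.03,"y": -0.5,"z": 0,"roll": -0.2},
  {"gripper": 100,"x": 0.03,"y": -0.5,"z": 0,"roll": -0.2},
  {"gripper": 100,"x": 0.03,"y": -0.5,"z": 0,"roll": -0.2},
  {"gripper": 100,"x": 0.03,"y": -0.5,"z": 0,"roll": 0},
])

```text
time_s: 4.97
eef_pos: [0.5659, -0.1007, 0.1857]
eef_rot: [0.0, 1.0, 0.006, 0.0]
wrist_force: [-0.1, -0.6, 0.4]
opening: 1.002
```

Call:
move_arm([
  {"gripper": 100,"x": 0.03,"y": -0.5,"z": 0,"roll": 0},
  {"gripper": 100,"x": 0.03,"y": -0.5,"z": 0,"roll": 0},
  {"gripper": 100,"x": 0,"y": 0,"z": 0,"roll": 0},
  {"gripper": 100,"x": 0,"y": 0,"z": 0,"roll": 0},
])

```text
time_s: 5.48
eef_pos: [0.5663, -0.0909, 0.1857]
eef_rot: [-0.0, 1.0, 0.006, -0.0]
wrist_force: [0.6, -0.0, -0.2]
opening: 1.001
```

```bash
python3 - <<'E'
from h import *
wsnap('pics/w4.png')
plan(.5663,-.0723,.1855,.012,1)
b=cv2.imread('pics/w4.png'); cv2.imwrite('pics/w4c.png',np.hstack([cv2.resize(b[120:320,70:190],None,fx=3,fy=3),cv2.resize(b[120:320,390:510],None,fx=3,fy=3)]))
E
```

```text
cur 5.525 [ 0.5663 -0.091   0.1857] ang 0.0119 F [-0.5 -0.4  0.5] need deg roll -0.01
{'x': np.float64(0.02), 'y': np.float64(-1.87), 'z': np.float64(0.02), 'roll': np.float64(-0.01)}
```

View pics/w4c.png

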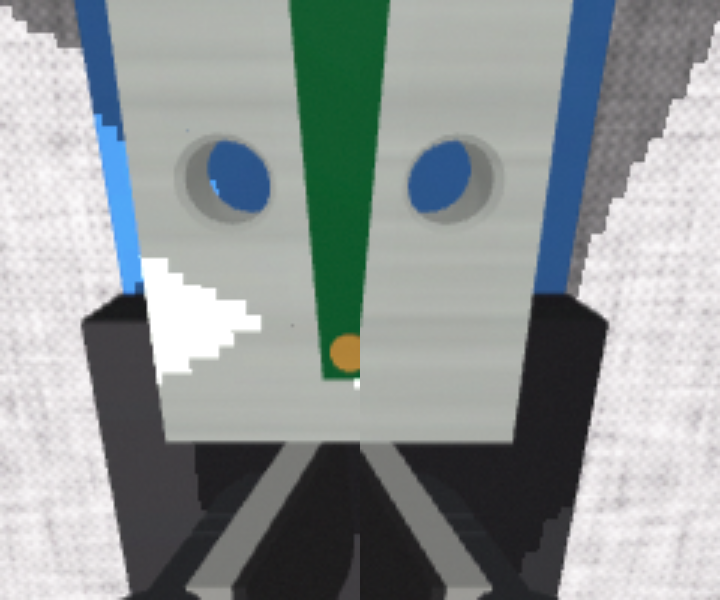

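```bash
python3 - <<'E'
from h import *
c=load('pics/w4.png')
C=[((-.053,-.014),(144,180)),((.053,-.014),(421.8,179.5)),((-.065,-.05),(125.3,267)),((.065,-.05),(441,267))]
P=[w(c,*b,.0315) for _,b in C];th2,t2,r2=fit([a for a,_ in C],P);print(th2,t2,r2,c['cx'])
S=[w(c,*b,.024) for b in((97.3,228),(472.3,227.7))];th,t,r=fit([(-.08,-.053),(.08,-.053)],S);print('shelf',th,t,r)
R=np.array([[np.cos(th),-np.sin(th)],[np.sin(th),np.cos(th)]]);print('rel',R.T@(t2-t),th2-th)
E
```

```text
0.014149686895195631 [ 0.56558301 -0.02854257] [0.00071117 0.00076389 0.00111847 0.00123224] 282.52102765186953
shelf 0.014084594851282602 [ 0.56607407 -0.0116541 ] [0.00014613 0.00014613]
rel [-0.00072887 -0.01687989] 6.50920439130287e-05
```

Call:
move_arm([
  {"gripper": 100,"x": 0.02,"y": -0.4,"z": 0,"roll": 0},
  {"gripper": 100,"x": 0.02,"y": -0.4,"z": 0,"roll": 0},
  {"gripper": 100,"x": 0.02,"y": -0.3,"z": 0,"roll": 0},
  {"gripper": 100,"x": 0.01,"y": -0.2,"z": 0,"roll": 0},
  {"gripper": 100,"x": 0,"y": 0,"z": 0,"roll": 0},
])

```text
time_s: 6.15
eef_pos: [0.5668, -0.0776, 0.1856]
eef_rot: [-0.0, 1.0, 0.006, -0.0]
wrist_force: [-0.2, -0.1, 0.9]
opening: 1.001
```

Call:
move_arm([
  {"gripper": 100,"x": 0,"y": -0.1,"z": 0,"roll": 0},
  {"gripper": 100,"x": 0,"y": -0.1,"z": 0,"roll": 0},
  {"gripper": 100,"x": 0,"y": -0.1,"z": 0,"roll": 0},
  {"gripper": 100,"x": 0,"y": 0,"z": 0,"roll": 0},
  {"gripper": 100,"x": 0,"y": 0,"z": 0,"roll": 0},
])

```text
time_s: 6.78
eef_pos: [0.5668, -0.075, 0.1857]
eef_rot: [-0.0, 1.0, 0.006, 0.0]
wrist_force: [0.2, 0.3, 0.1]
opening: 0.997
```

```bash
python3 - <<'E'
from h import *
wsnap('pics/w5.png')
plan(.5663,-.0723,.1855,.012,1)
E
```

```text
cur 6.825 [ 0.5668 -0.075   0.1857] ang 0.012 F [0.6 0.3 1.2] need deg roll -0.0
{'x': np.float64(-0.05), 'y': np.float64(-0.27), 'z': np.float64(0.02), 'roll': np.float64(-0.0)}
```

View pics/w5.png

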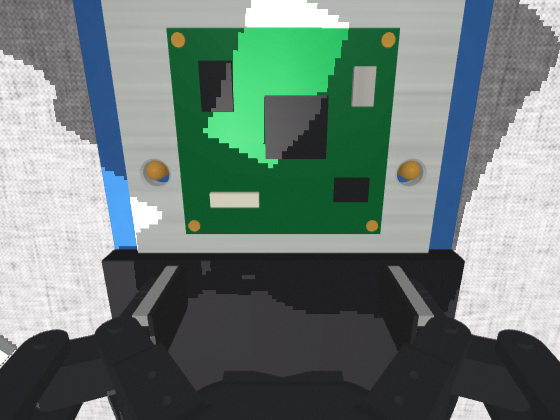

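It has dropped: both pins show inside the holes at (156,171) and (410,171), and the rear edge width shrank from 316 to 292 px, so the plate sits about 11 mm lower. Next I retreat the hand and check from above.

Call:
move_arm([
  {"gripper": 100,"x": 0,"y": 1.0,"z": 0,"roll": 0},
  {"gripper": 100,"x": 0,"y": 2.0,"z": -0.5,"roll": 0},
  {"gripper": 100,"x": 0,"y": 2.0,"z": -4,"roll": 0},
  {"gripper": 100,"x": 0,"y": 0,"z": -5,"roll": 0},
  {"gripper": 100,"x": 0,"y": 4,"z": -4,"roll": 0},
])

```text
time_s: 7.45
eef_pos: [0.5679, -0.1654, 0.3231]
eef_rot: [0.0, 1.0, 0.007, 0.001]
wrist_force: [1.3, -0.4, -0.6]
opening: 1.005
```

Call:
move_arm([
  {"gripper": 100,"x": -4,"y": 5,"z": -2,"roll": 0},
  {"gripper": 100,"x": -4,"y": 5,"z": 0,"roll": 0},
  {"gripper": 100,"x": -4,"y": 5,"z": 0,"roll": 0},
  {"gripper": 100,"x": -4,"y": 3,"z": 0,"roll": 0},
  {"gripper": 100,"x": 0,"y": 0,"z": 0,"roll": 0},
])

```text
time_s: 8.07
eef_pos: [0.4118, -0.3444, 0.3399]
eef_rot: [0.001, 1.0, 0.003, -0.0]
wrist_force: [0.0, -0.1, 0.3]
opening: 0.999
```

```bash
python3 - <<'E'
from h import *
c=snap('top','pics/top6.png');snap('scene','pics/sc6.png')
a=cv2.resize(cv2.imread('pics/top6.png')[158:232,222:347],None,fx=5,fy=5,interpolation=cv2.INTER_CUBIC)
b=cv2.resize(cv2.imread('pics/sc6.png')[200:285,170:325],(625,343),interpolation=cv2.INTER_CUBIC)
cv2.imwrite('pics/v6.png',np.vstack([a[10:260],b]))
E
```

```text
(no output)
```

View pics/v6.png

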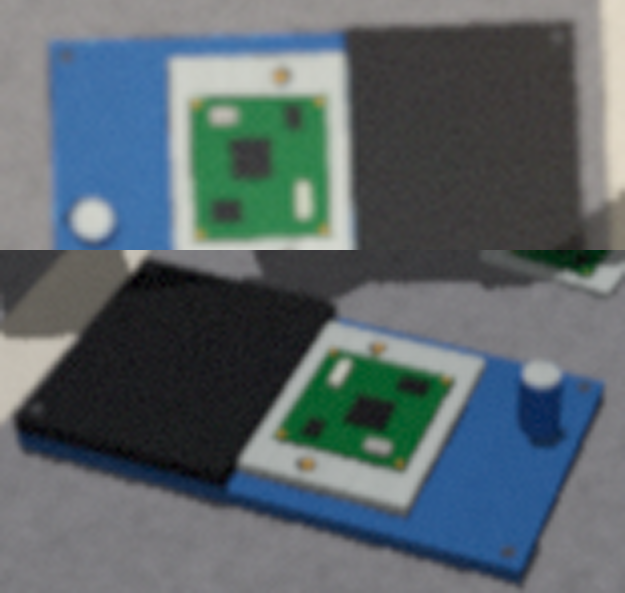

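The plate lies flat on the bed below the shelf, with brass pins in both holes: scene crop (377,349) and (307,463), top crop (281,76). The capacitor is still at (92,220+10), the same spot as before. I'll hand in.

```bash
python3 -c "
from bench import ctrl
print(ctrl.hand_in())"
```

```text
the job is handed in; nothing more can be done
None
```

I pushed the carrier plate off the shelf with both open fingers against its rear edge, turning it about 0.11 rad on the way to line it up. It dropped over the two brass pins, I withdrew the hand, and the job is handed in after about 8 s of robot time.

**Before the drop:** the last measurement, 17 mm short of the seat, put the plate 0.7 mm off sideways with no measurable yaw error.

**After the drop:** the wrist view showed a pin inside each hole and the plate about 11 mm lower. The final scene view showed it flat on the bed, below the shelf's top, with a pin in each hole. In the top view the capacitor had not moved.

**Checks:**
- I did not measure the final hole-to-pin offset or the tilt in numbers. Those rest on the pictures.
- I did not compare the other bystanders with their starting places. The hand passed well above them.
- Wrist force readings stayed within a few newtons.
- The first wrist measurement disagreed with the top camera by about 7 mm because the arm had not settled. After it settled, the plate positions agreed within 1 mm and the fixture positions within about 2 mm.

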